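# Set the trainer's selector arm and press its test button

## Robot

A 6-joint arm with a two-finger parallel gripper is mounted at the origin on the work surface. World frame = base frame: x ahead of the robot, y to its left, z up, the work surface at z = 0. Lengths are in m, angles in rad, forces in N, time in s.
With the tool pointing down it reaches from about 0.35 to 0.775 m from the base axis. Payload 5.5 kg.
Tool frame: the origin (TCP) lies at the very end of the fingers, on their centre line; the grasp point (between the pads) lies 19 mm behind it (grip_point_offset is the distance from the TCP to the grasp point, in m); z points along the fingers, y is the direction in which the jaws open and shut (so a half turn about z gives the same grasp; the last joint's range is limited). The gripper opens to 85 mm and grips with 20 to 120 N. Pads are 22 mm wide; open, the fingers measure 114 mm over their backs; the gripper's body (76 mm by 85 mm) begins 54 mm behind the grasp point. The pads swing forward as they close: fully open they stand 13 mm farther back than shut.
Start: joints at [-1.364, 0.313, 0.046, 1.304, 0, 1.431], TCP at [0.195, -0.541, 0.231] pointing down, gripper open.
Joint ranges: [-2.76, 2.76], [-0.86, 1.69], [-1.03, 1.26], [-2.2, 2.34], [-1.47, 1.5], [-3.14, 3.14]. Speed limits (rad/s): [2.57, 2.57, 3.14, 3.14, 3.14, 3.14].

## Interface

Orientations are given as a unit quaternion [w, x, y, z].
In Python, from workcell import * gives the robot as it stands.
- The arm moves only by the shell command python3 -m crank 'ROWS' [OPENING] [FORCE]. ROWS is a JSON object of lists of equal length, an entry for each row: "travel": the shift along the tool's x, y, z in units of 40 mm (1.0 is 40 mm), a list of three; "turn": the turn about the tool's z in rad. In form: {"travel": [[x, y, z], ...], "turn": [turn, ...]}. A call has 1 to 5 rows; each row is the pose to reach, as a shift and turn from the pose commanded when the call began, along the tool's axes at that moment; what a row does not reach only later rows make up. A row lasts 1/12 s, in which the tool goes at most 41.7 mm and 7.16 degrees, less where a joint would pass 70% of its speed; a pose out of reach is approached as far as the arm can. A call with a gripper value outside its range is refused whole. OPENING is the finger opening in mm, from 0 to 85.4, set as the call begins (- or left out, the last holds). The fingers move at their own pace and stop on an object; FORCE is the grip in N (left out, the last holds). Time passes only in rows, so rows that repeat a pose let the fingers close. It gives the time, the measured TCP pose, the force and the opening at its end, in the units of the state.
- get_state(): the state, without advancing time (a new reading comes with each control period).
- read_camera(name): name is "scene" or "top" or "wrist"; returns a dict with "image" (420x560x3 uint8, red, green, blue), "K" (3x3 intrinsics, pixels), "k1" (the pictures are not rectified: a ray, as slopes to the right and down, at radius r is drawn at 1 + k1 r^2 times it, then the intrinsics apply), "R" (3x3) and "t" (3): a world point X has camera coordinates R X + t. Camera axes: x right, y down, z forward; pixel columns grow to the right and rows downward; lengths in m; the calibration is good to about 2 mm. A picture is of the moment at which its call begins. There is no depth.
- hand_in(): hands the job in, once; it reports no verdict.
The state is a dict: "clock": time; "joint_pos": joint angles; "qvel": joint speeds; "tau": joint torques, N m; "tcp_pos": TCP position; "orientation": TCP orientation; "wrist_force": force on the tool from outside, world axes, zero at the start; "ft_torque": the same for the moment, N m; "finger_gap": finger opening in m.
Only numpy, scipy, OpenCV 4.12 (cv2) and the standard library are available. Lean on these libraries where they do the work, as an engineer would, in place of code of your own. Each camera call takes 0.05 s, during which the arm holds its last target. There are 200 camera calls.

## Task

On the black trainer box, push the long metal selector arm round gently with a fingertip, without gripping it, until its tip stands over the middle of the one square contact (the other contacts are round). Then press the round push-button on the box's top fully down, and let it come back up. Do not press the button before the arm is on the square contact, and do not pick up or shift any of the loose things lying around.

Things in the scene. Friction and masses are not known exactly. Their poses are not given: they have to be found in the camera images.
- trainer: the black trainer box, 300 (x) by 280 (y) by 65 high, fixed to the table; origin at the centre of its underside, x away from the robot and y to the left at yaw 0, top panel at 65 above the origin
- selector (a joint): angle of the selector arm about the upright axis of its hub, rad. At 0 the arm points along the box's -x (roughly to the robot); grows counter-clockwise seen from above; stops at -1.35 and +1.35. Starts between -0.25 and 0.25, pointing between the contacts. It turns with light friction (about 0.08 N m, that is 1 to 2 N of push on the arm) and stays where it is left. Pushing it harder than 18 N, or gripping it, is a fault
- selector_hub (a point): top centre of the selector's grey round hub, 32 across, 41 above the panel, on the arm's axis (10 towards the box's +x from the box's centre)
- selector_tip (a point): a point at the tip of the selector arm, on the arm's centre line, 100 from the hub's axis and at the underside of the arm (12 above the panel). The arm is a straight aluminium bar 10 wide from the hub to 96 out, then a 5 wide tip to 105 out; it fills the height from 12 to 34 above the panel, so a finger can push on its flat upright side. It passes 6 clear above the contacts
- square_contact_top (a point): top centre of the square steel contact, 30 by 30, standing 6 above the panel, fixed, centred 100 from the hub's axis. It is one of four contacts, two on each side of the arm's start, at selector angles of -1.05, -0.6, 0.6 and 1.05; the other three are round, 16 across and 6 high; which place is the square one's varies
- push_button (a joint): travel of the push-button in m: 0 up, 0.006 fully down; its spring needs about 4 N to bring it fully down and brings it back up
- push_button_top (a point): top centre of the push-button, white, round, flat-topped, 26 across, on a low grey housing on the panel's far part, left or right; its top stands 18 above the panel (a fixed white knob with a raised bar grip, 34 across and 25 high, stands at the other side). Pressed straight down
- heat_sink: loose finned aluminium block 40 by 32 by 22 high, standing on the panel's far edge, between the button and the knob; origin at its underside's centre; to be left alone
- battery: loose block battery, 26 by 48 by 17 high, lying on the panel's near right corner; origin at its underside's centre; to be left alone
- multimeter: loose grey hand multimeter 170 by 80 by 42 high, on the table to the right of the box; origin at its underside's centre; to be left alone
- screwdriver: loose screwdriver 190 long on the table to the left of the box; to be left alone
- mug: loose white mug 80 across, 92 high, far left; origin at its underside's centre; to be left alone
- reel: loose grey empty reel 64 across, 40 high, on the left; origin at its underside's centre; to be left alone
- parts_tray: loose grey divided tray 200 by 130 by 40 high, far right; origin at its underside's centre; to be left alone

How it is judged:
On the way, in this order (a step that is already met when the one before it is completed fails the run):
1. the selector arm rests with its tip over the square contact, within 9 mm of its centre (horizontal distance between selector_tip and square_contact_top below 0.009 m and velocity of joint selector between -0.05 and 0.05 rad/s), for 0.2 s.
2. the push-button is pressed down, with the arm on the square contact (value of joint push_button above 0.0045 m and horizontal distance between selector_tip and square_contact_top below 0.009 m), for 0.05 s.
At the end, for the whole second after the job is handed in: The selector's tip is at rest within 9 mm (horizontally) of the square contact's centre, the button has been pressed and is up again (under 1.5 mm), and every loose thing is within 20 mm of where it was (all of step 1 and value of joint push_button below 0.0015 m and distance of each of heat_sink, battery, multimeter, screwdriver, mug, reel, parts_tray from where it was at the start of the episode below 0.02 m); the robot touches nothing.
It fails at once if the button is pressed while the arm is not on the square contact (value of joint push_button above 0.003 m and horizontal distance between selector_tip and square_contact_top above 0.009 m).
It fails at once if the selector arm is gripped or forced (over 18 N from the fingers) (contact force between the fingers and selector above 18 N).
It fails at once if a loose thing is lifted, carried or shifted more than 20 mm (distance of any of heat_sink, battery, multimeter, screwdriver, mug, reel, parts_tray from where it was at the start of the episode above 0.02 m).
It also fails if it takes over 42 s, if anything falls off the work surface, if the arm or the gripper's body presses on something with over 40 N, if the wrist force passes 120 N, or if a joint passes its speed limit or range.

## Working session

There is one attempt and no reset: what is moved stays moved. The work goes in short steps, Python scripts to look and compute and a shell command to move; the robot and the scene stay as the last step left them, time stands still between calls to the robot, and variables do not carry over. Pictures are saved under pics/ and viewed, about 8 in all and at most 12, crops included, and the job is handed in when it is done.

```bash
mkdir -p pics; cat > h.py <<'E'
from workcell import *
import numpy as np, cv2
def snap(n,f):
    c=read_camera(n); cv2.imwrite('pics/'+f,c['image'][:,:,::-1]); 
    np.savez('pics/'+f+'.npz',**{k:np.array(c[k]) for k in('K','k1','R','t')}); return c
def load(f): return np.load('pics/'+f+'.npz')
def ray(c,uv):
    K=c['K']; d=np.array([(uv[0]-K[0,2])/K[0,0],(uv[1]-K[1,2])/K[1,1]]); s=d.copy()
    for _ in range(20): s=d/(1+float(c['k1'])*(s@s))
    return c['R'].T@np.array([s[0],s[1],1]), -c['R'].T@c['t']
def at(c,uv,z):
    d,o=ray(c,uv); return o+d*(z-o[2])/d[2]
def proj(c,X):
    p=c['R']@np.array(X)+c['t']; s=p[:2]/p[2]; s=s*(1+float(c['k1'])*(s@s)); return c['K'][:2,:2]@s+c['K'][:2,2]
E
python3 - <<'E'
from h import *
for n in('top','scene'): 
    c=snap(n,n+'1.png'); print(n,-np.array(c['R']).T@c['t'])
s=get_state(); print(s)
E
```

```text
top [ 0.31172856 -0.00337186  1.27264137]
scene [ 1.10318147 -0.34430379  1.19983386]
{'clock': 0.1, 'joint_pos': array([-1.36360129e+00,  3.13933339e-01,  4.51000133e-02,  1.30360779e+00,
       -2.44942260e-05,  1.43120566e+00]), 'qvel': array([ 0.0003569 ,  0.00022155,  0.00367187,  0.00060358, -0.00249008,
        0.00083945]), 'tau': array([ 2.37748231e-03, -4.81726706e+01,  2.99243474e+01,  1.28318233e-02,
       -1.41338819e-04,  5.62585114e-06]), 'tcp_pos': array([ 0.19532337, -0.54032376,  0.23049651]), 'orientation': array([-8.21510278e-04,  9.85004750e-01,  1.72525263e-01, -4.00335306e-05]), 'wrist_force': array([ 0.34538047,  0.22923196, -0.01226528]), 'ft_torque': array([ 0.00512302, -0.02235982,  0.01570374]), 'finger_gap': 0.08547279739573632}
```

View pics/top1.png

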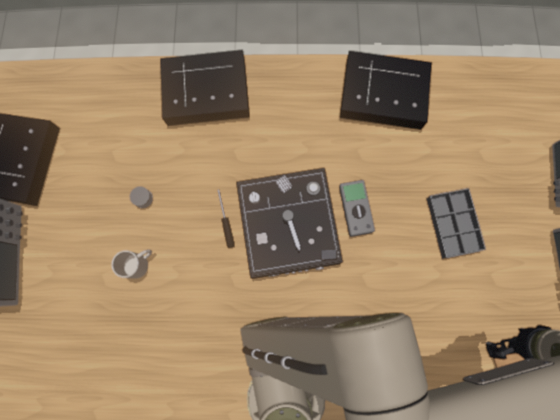

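View pics/scene1.png

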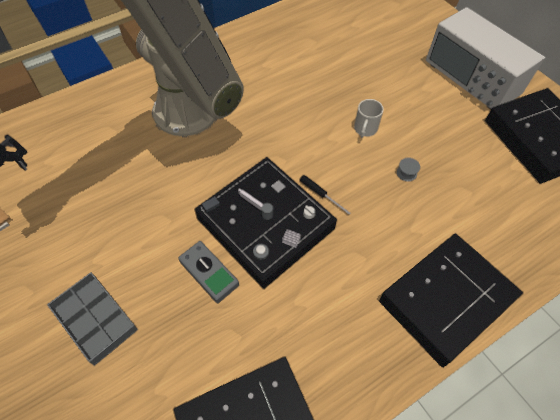

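```bash
python3 - <<'E'
import cv2
a=cv2.imread('pics/top1.png')[160:285,225:350]; b=cv2.imread('pics/scene1.png')[150:290,190:340]
f=lambda i:cv2.resize(i,(400,400),interpolation=cv2.INTER_CUBIC)
cv2.imwrite('pics/z.png',cv2.hconcat([f(a),f(b)]))
E
```

```text
(no output)
```

View pics/z.png

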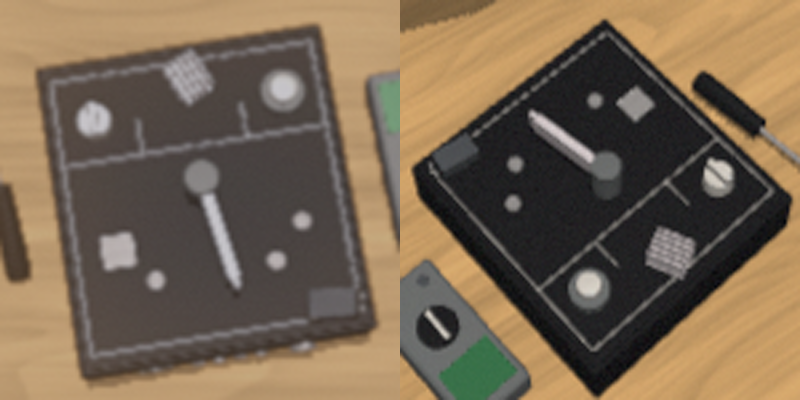

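The square contact is at top-image px (262,238), the -1.05 place on the left. The hub is at (288,215), the arm tip at (299,251), and the button at (313,187), far right. The knob is at (254,198).

```bash
python3 - <<'E'
from h import *
c=load('top1.png'); g=lambda u,v,z: at(c,(225+u/3.2,160+v/3.2),z)
P=dict(hub=g(201,177,.106),sq=g(118,251,.071),tip=g(237,290,.087),btn=g(283,85,.083),knob=g(94,120,.09),r1=g(156,280,.071),r3=g(277,260,.071),r4=g(302,220,.071),cTL=g(39,70,.065),cTR=g(318,27,.065),cBR=g(375,325,.065),cBL=g(85,378,.065),heat=g(188,77,.087))
for k,v in P.items(): print(k,v.round(4))
h=P['hub']; C=(P['cTL']+P['cTR']+P['cBR']+P['cBL'])/4
e=[P['cTR']-P['cTL'],P['cBR']-P['cBL'],P['cTR']-P['cBR']]
print(C,[np.linalg.norm(x) for x in e],[np.arctan2(e[0][0],-e[0][1]),np.arctan2(e[1][0],-e[1][1]),np.arctan2(-e[2][1],e[2][0])])
for k in('sq','tip','r1','r3','r4'):
    d=P[k]-h; print(k,np.linalg.norm(d[:2]),np.arctan2(-d[1],-d[0]))
E
```

```text
hub [ 0.5336 -0.0079  0.106 ]
sq [0.4706 0.069  0.071 ]
tip [ 0.4327 -0.0404  0.087 ]
btn [ 0.6258 -0.0852  0.083 ]
knob [0.5907 0.0913 0.09  ]
r1 [0.4436 0.0337 0.071 ]
r3 [ 0.462  -0.0781  0.071 ]
r4 [ 0.4994 -0.1019  0.071 ]
cTL [0.6459 0.1468 0.065 ]
cTR [ 0.6881 -0.1211  0.065 ]
cBR [ 0.4023 -0.1681  0.065 ]
cBL [0.3543 0.0985 0.065 ]
heat [0.6326 0.004  0.087 ]
[ 0.52266462 -0.01095525  0.065     ] [np.float64(0.2711286765687427), np.float64(0.27087937441139315), np.float64(0.28966392201037294)] [np.float64(0.15634207646051318), np.float64(0.17836933895962429), np.float64(-0.16300175614948448)]
sq 0.09939626174011577 -0.8845235277605108
tip 0.1060282154800596 0.31182192132214226
r1 0.09910230143771546 -0.43297687819417513
r3 0.10024607323437272 0.7758402591922532
r4 0.09996748477773715 1.2216773380890222
```

```bash
python3 -m crank '{"travel":[[0.7,-0.6,0],[1.4,-1.2,0],[2.1,-1.8,0],[2.8,-2.4,0],[3.5,-3.0,0]],"turn":[0,0,0,0,0]}' 0
python3 -m crank '{"travel":[[0.7,-0.6,0],[1.4,-1.2,0],[2.1,-1.8,0],[2.8,-2.4,0],[3.5,-3.0,0]],"turn":[0,0,0,0,0]}'
python3 -m crank '{"travel":[[0.7,-0.6,0],[1.4,-1.2,0],[2.1,-1.8,0],[2.8,-2.4,0],[3.4,-2.9,0]],"turn":[0,0,0,0,0]}'
python3 -m crank '{"travel":[[0,0,0],[0,0,0],[0,0,0],[0,0,0],[0,0,0]],"turn":[-0.12,-0.24,-0.36,-0.48,-0.6]}'
python3 -m crank '{"travel":[[0,0,0],[0,0,0],[0,0,0],[0,0,0],[0,0,0]],"turn":[-0.12,-0.24,-0.36,-0.48,-0.6]}'
python3 -m crank '{"travel":[[0,0,0],[0,0,0],[0,0,0],[0,0,0],[0,0,0]],"turn":[-0.12,-0.24,-0.33,-0.33,-0.33]}'
```

```text
clock: 0.52
tcp_pos: [0.2866, -0.3786, 0.2308]
orientation: [-0.0, 0.985, 0.172, -0.0]
wrist_force: [1.2, 0.8, 0.4]
finger_gap: 0.026
clock: 0.93
tcp_pos: [0.3775, -0.2181, 0.2311]
orientation: [-0.0, 0.985, 0.172, -0.0]
wrist_force: [0.5, -0.6, 0.7]
finger_gap: -0.0004
clock: 1.35
tcp_pos: [0.4661, -0.0623, 0.2311]
orientation: [-0.0, 0.985, 0.173, -0.0]
wrist_force: [-0.0, 0.0, 0.5]
finger_gap: 0.0
clock: 1.77
tcp_pos: [0.4654, -0.0642, 0.2308]
orientation: [-0.0, 0.889, 0.459, -0.0]
wrist_force: [0.4, 0.3, -0.7]
finger_gap: -0.0002
clock: 2.18
tcp_pos: [0.4653, -0.0645, 0.2309]
orientation: [-0.0, 0.713, 0.701, -0.0]
wrist_force: [0.9, -0.2, 0.0]
finger_gap: 0.0001
clock: 2.6
tcp_pos: [0.4654, -0.0645, 0.231]
orientation: [-0.0, 0.592, 0.806, -0.0]
wrist_force: [0.2, -0.7, -0.1]
finger_gap: -0.0001
```

```bash
python3 - <<'E'
from h import *
c=snap('wrist','w1.png'); c=load('w1.png')
for X in [(.4654,-.0645,.231),(.5336,-.0079,.106),(.4327,-.0404,.087),(.4706,.069,.071)]: print(proj(c,X))
E
```

```text
[282.21609892 264.76244291]
[371.09132751 165.81210126]
[257.62917205 163.30197774]
[329.54631129  62.79511233]
```

View pics/w1.png

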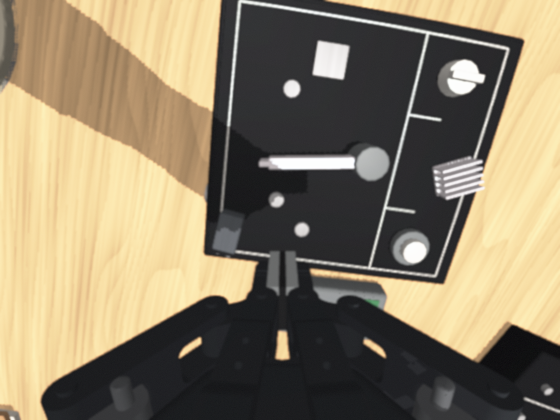

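The picture agrees with the top view: square at (331,60), hub (372,163), arm tip (262,163), button (414,252). The finger is on the arm's right, about 17 mm clear, so I'll descend.

```bash
python3 - <<'E'
from h import *
c=load('w1.png')
h=at(c,(372,163),.106)
for k,p,z in(('sq',(331,60),.071),('btn',(414,252),.083),('tip',(262,163),.09)):
    X=at(c,p,z);d=X-h;print(k,X.round(4),np.linalg.norm(d[:2]),np.arctan2(-d[1],-d[0]))
print(h)
E
python3 -m crank '{"travel":[[0,0,0.8],[0,0,1.6],[0,0,2.4],[0,0,3.1],[0,0,3.4]],"turn":[0,0,0,0,0]}'
python3 -m crank '{"travel":[[0,0,0.1],[0,0,0.25],[0,0,0.25]],"turn":[0,0,0]}'
```

```text
sq [0.4711 0.0717 0.071 ] 0.09902657447065637 -0.8900767138193717
btn [ 0.6243 -0.0834  0.083 ] 0.11990351405205919 2.4311781673505477
tip [ 0.4368 -0.0383  0.09  ] 0.10214779531008884 0.329902331160781
[ 0.53340433 -0.00523646  0.106     ]
clock: 3.07
tcp_pos: [0.4631, -0.0638, 0.0917]
orientation: [-0.002, 0.592, 0.806, -0.001]
wrist_force: [0.1, 0.5, -0.0]
finger_gap: 0.0
clock: 3.32
tcp_pos: [0.4658, -0.0647, 0.0851]
orientation: [-0.0, 0.591, 0.806, -0.0]
wrist_force: [-0.5, 1.1, 0.6]
finger_gap: 0.0001
```

```bash
python3 -m crank '{"travel":[[0.15,0,0],[0.3,0,0],[0.35,0,0]],"turn":[0,0,0]}'
python3 -m crank '{"travel":[[0.16,-0.03,0],[0.32,-0.04,0],[0.49,-0.04,0],[0.65,-0.02,0],[0.81,0,0]],"turn":[0.08,0.16,0.24,0.32,0.4]}'
python3 -m crank '{"travel":[[0.16,-0.03,0],[0.32,-0.04,0],[0.49,-0.04,0],[0.65,-0.02,0],[0.65,-0.02,0]],"turn":[0.08,0.16,0.24,0.32,0.32]}'
python3 - <<'E'
from h import *
c=snap('wrist','w2.png'); c=load('w2.png'); print(get_state()['tcp_pos'])
for X in [(.5335,-.0066,.106),(.471,.0705,.071)]: print(proj(c,X))
E
```

```text
clock: 3.57
tcp_pos: [0.4617, -0.0505, 0.0862]
orientation: [0.001, 0.591, 0.807, 0.0]
wrist_force: [-0.6, -0.6, 0.2]
finger_gap: -0.0001
clock: 3.98
tcp_pos: [0.4516, -0.0202, 0.086]
orientation: [0.001, 0.741, 0.672, -0.0]
wrist_force: [-0.7, -0.9, 0.6]
finger_gap: -0.0001
clock: 4.4
tcp_pos: [0.4534, 0.0066, 0.0859]
orientation: [0.0, 0.837, 0.546, 0.0]
wrist_force: [-0.1, -0.9, -0.8]
finger_gap: 0.0001
[0.45361298 0.00614982 0.08586793]
[449.9724312  246.35702685]
[263.37457964 139.82778777]
```

View pics/w2.png

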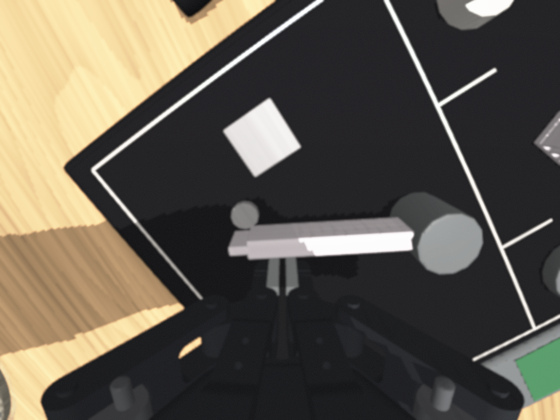

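```bash
python3 - <<'E'
from h import *
c=load('w2.png')
for a in((248,249),(411,240),(232,246)): print(at(c,a,.099))
p=at(c,(248,249),.099);q=at(c,(411,240),.099);d=p-q;print(np.arctan2(-d[1],-d[0]))
h=np.array([.5335,-.0066]);print([np.arctan2(-(v-h)[1],-(v-h)[0]) for v in (p[:2],q[:2])])
print(at(c,(262,137),.071),at(c,(448,235),.106))
im=cv2.imread('pics/w2.png')[190:280,210:510];cv2.imwrite('pics/w2z.png',cv2.resize(im,(780,234)))
E
```

```text
[0.44475142 0.02766971 0.099     ]
[ 5.19245271e-01 -6.82462338e-05  9.90000000e-02]
[0.43832019 0.03223876 0.099     ]
-0.35644740533184155
[np.float64(-0.36850459132377966), np.float64(-0.4296658142705481)]
[0.47094993 0.0721164  0.071     ] [ 5.33988955e-01 -5.33459119e-04  1.06000000e-01]
```

View pics/w2z.png

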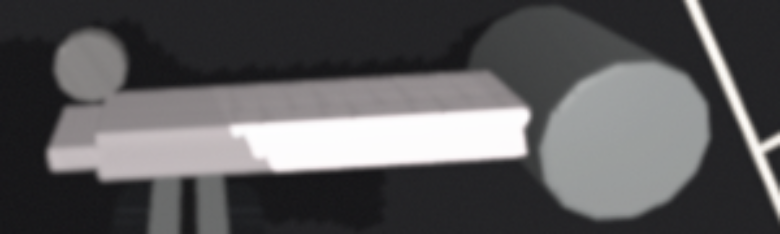

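The square is at (262,137) and the hub at (451,244). The arm rests on the fingertip at a world angle of about -0.36, and the target is about -0.885.

```bash
python3 -m crank '{"travel":[[0.16,-0.03,0],[0.32,-0.05,0],[0.48,-0.06,0],[0.64,-0.06,0],[0.78,-0.05,0]],"turn":[0.08,0.16,0.23,0.3,0.36]}'
python3 -m crank '{"travel":[[0.1,0.01,0],[0.18,0.02,0],[0.23,0.02,0],[0.25,0.02,0],[0.25,0.02,0]],"turn":[0.05,0.08,0.1,0.11,0.11]}'
python3 - <<'E'
from h import *
c=snap('wrist','w3.png'); c=load('w3.png'); s=get_state();print(s['tcp_pos'],s['orientation'],s['wrist_force'])
for X in [(.5335,-.0066,.106),(.471,.071,.071)]: print(proj(c,X))
E
```

```text
clock: 4.87
tcp_pos: [0.4642, 0.0348, 0.0857]
orientation: [0.0, 0.922, 0.387, 0.0]
wrist_force: [0.5, -0.8, 0.0]
finger_gap: 0.0001
clock: 5.28
tcp_pos: [0.4718, 0.0415, 0.0854]
orientation: [0.0, 0.941, 0.337, 0.0]
wrist_force: [-0.7, -0.0, -0.2]
finger_gap: 0.0001
[0.47178665 0.04143464 0.08541529] [1.40440299e-04 9.41429819e-01 3.37208892e-01 2.00844544e-04] [-0.82014295 -0.18512846  0.38037145]
[444.30054642 253.00888245]
[240.85893039 224.63737902]
```

View pics/w3.png

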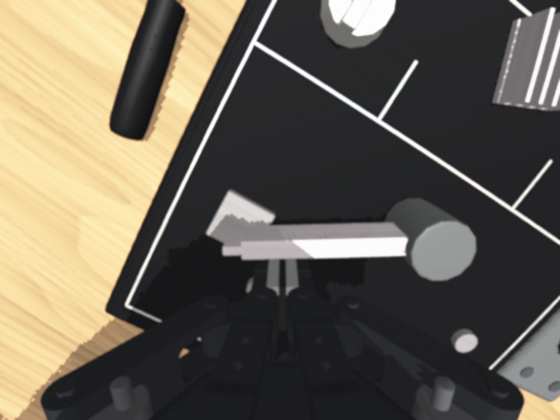

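```bash
python3 - <<'E'
from h import *
c=load('w3.png');h=at(c,(443,247),.106);print(h)
for h in(h[:2],np.array([.5335,-.0066])):
  for a in((230,251),(242,251),(407,246)):
    p=at(c,a,.099)[:2]-h; print(np.linalg.norm(p),np.arctan2(-p[1],-p[0]))
print(at(c,(240,218),.071))
t=get_state()['tcp_pos'][:2]-h
for f in(-.8,-.84,-.885):print(f,t@[np.sin(f),-np.cos(f)],t@[-np.cos(f),-np.sin(f)])
E
```

```text
[ 0.53514548 -0.00372504  0.106     ]
0.10031035730114621 -0.8312211546470872
0.09446103846785457 -0.8281490490817438
0.014101391809434946 -0.6934972519104347
0.10137429064949725 -0.8623312299889601
0.09551839131269688 -0.8611995508912056
0.01503211534015107 -0.9122890884270132
[0.4739239  0.07381146 0.071     ]
-0.8 0.010804395422268803 0.07745404522296612
-0.84 0.013893088756866229 0.0769600296688863
-0.885 0.017341057001091807 0.07625714277316525
```

```bash
python3 -m crank '{"travel":[[0.03,0,0],[0.06,0,0],[0.09,0,0],[0.09,0,0],[0.09,0,0]],"turn":[0,0,0,0,0]}'
python3 -m crank '{"travel":[[-0.2,0,0],[-0.5,0,0],[-0.5,0,-0.8],[-0.8,0,-1.7],[-1.2,0,-2.5]],"turn":[0,0,0,0,0]}'
python3 -m crank '{"travel":[[-0.3,0,-0.5],[-0.3,0,-0.5],[-0.3,0,-0.5]],"turn":[0,0,0]}'
python3 - <<'E'
from h import *
c=snap('wrist','w4.png'); c=load('w4.png')
for X in [(.5335,-.0066,.106),(.471,.071,.071)]: print(proj(c,X))
im=cv2.imread('pics/w4.png')[0:320,120:520];cv2.imwrite('pics/w4z.png',cv2.resize(im,(750,600),interpolation=cv2.INTER_CUBIC))
E
```

```text
clock: 5.75
tcp_pos: [0.4745, 0.0439, 0.0853]
orientation: [0.0, 0.942, 0.337, 0.0]
wrist_force: [-0.9, 0.3, 0.3]
finger_gap: 0.0
clock: 6.17
tcp_pos: [0.4362, 0.013, 0.1863]
orientation: [-0.0, 0.942, 0.337, -0.0]
wrist_force: [0.7, -0.2, 1.1]
finger_gap: -0.0002
clock: 6.42
tcp_pos: [0.4281, 0.0049, 0.2064]
orientation: [0.001, 0.942, 0.336, 0.001]
wrist_force: [0.2, -0.2, -0.6]
finger_gap: 0.0001
[375.40769173 121.00871164]
[254.91509392 119.19398628]
```

View pics/w4z.png

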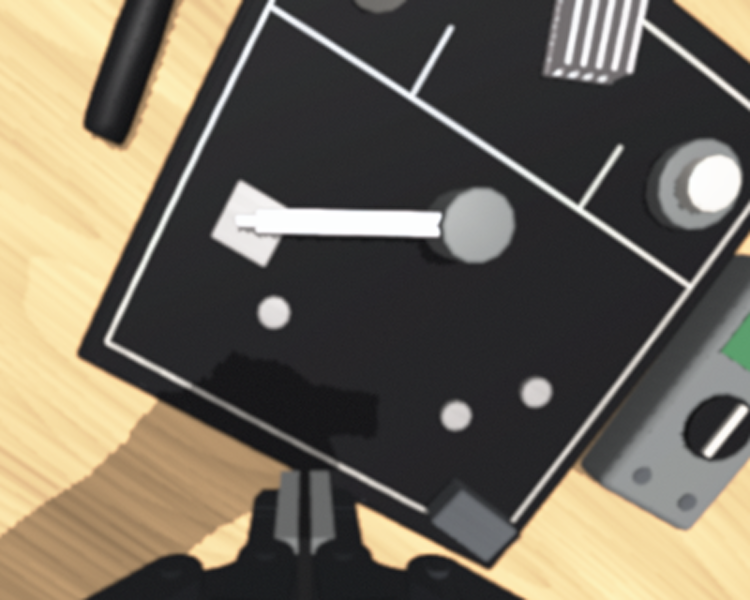

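```bash
python3 - <<'E'
from h import *
c=load('w4.png');g=lambda u,v,z:at(c,(120+u/1.875,v/1.875),z)
h=g(479,225,.106);print(h,g(714,184,.083))
for k,X in(('sq',g(252,224,.071)),('tip',g(237,221,.099)),('tip2',g(256,221.5,.099)),('r1',g(274,313,.071)),('r3',g(455,416,.071)),('r4',g(536,392,.071))):
    p=X-h;print(k,X,np.hypot(*p[:2]),np.arctan2(-p[1],-p[0]))
s=get_state();print(s['joint_pos'],s['tcp_pos'])
E
```

```text
[ 0.53409155 -0.00608849  0.106     ] [ 0.62403443 -0.084456    0.083     ]
sq [0.47051355 0.07121761 0.071     ] 0.10009193219774067 -0.8825340438600706
tip [0.46915869 0.07538191 0.099     ] 0.1041811021562591 -0.8978802678304669
tip2 [0.47423771 0.06880402 0.099     ] 0.09587162878390743 -0.8965454729515374
r1 [0.4431095  0.03582707 0.071     ] 0.10017308378770741 -0.4317175298309901
r3 [ 0.46128854 -0.07479502  0.071     ] 0.10010426976717524 0.756457852567216
r4 [ 0.49891319 -0.09928588  0.071     ] 0.09961561581629633 1.209870066466518
[-1.75712349e-01  3.86860297e-02 -3.54079298e-01  1.17694869e+00
 -4.83525849e-05  2.28011843e+00] [0.42764264 0.00531124 0.20524468]
```

Arm angle is -0.897 against -0.883 for the square, about 1.5 mm off, which is well within tolerance. Next is the button at (0.6245, -0.0843).

```bash
python3 -m crank '{"travel":[[0.4,0.8,0],[0.8,1.6,0],[1.2,2.4,0],[1.6,3.2,0],[2.0,4.05,0]],"turn":[0,0,0,0,0]}'
python3 -m crank '{"travel":[[0.38,0.8,0],[0.38,0.8,0.5],[0.38,0.8,1.2],[0.38,0.8,1.9],[0.38,0.8,2.3]],"turn":[0,0,0,0,0]}'
python3 -m crank '{"travel":[[0,0,0.1],[0,0,0.1],[0,0,0.1]],"turn":[0,0,0]}'
```

```text
clock: 6.88
tcp_pos: [0.593, -0.0689, 0.2029]
orientation: [-0.001, 0.941, 0.337, -0.001]
wrist_force: [1.5, 0.5, 1.0]
finger_gap: 0.0002
clock: 7.3
tcp_pos: [0.6221, -0.0832, 0.1073]
orientation: [-0.002, 0.942, 0.337, -0.003]
wrist_force: [-1.4, 0.3, 0.3]
finger_gap: -0.0
clock: 7.55
tcp_pos: [0.6245, -0.0837, 0.1089]
orientation: [-0.0, 0.942, 0.337, -0.0]
wrist_force: [0.1, 0.0, 0.5]
finger_gap: 0.0
```

```bash
python3 -m crank '{"travel":[[0,0,0.3],[0,0,0.55],[0,0,0.6],[0,0,0.6]],"turn":[0,0,0,0]}'
python3 -m crank '{"travel":[[0,0,0.06],[0,0,0.12],[0,0,0.14],[0,0,0.14],[0,0,0.14]],"turn":[0,0,0,0,0]}'
```

```text
clock: 7.88
tcp_pos: [0.6249, -0.0839, 0.0856]
orientation: [0.0, 0.942, 0.337, 0.0]
wrist_force: [0.6, 0.1, 1.8]
finger_gap: -0.0002
clock: 8.3
tcp_pos: [0.625, -0.0839, 0.081]
orientation: [0.0, 0.942, 0.337, 0.001]
wrist_force: [-1.8, 0.4, 6.5]
finger_gap: -0.0002
```

```bash
python3 -m crank '{"travel":[[0,0,0.03],[0,0,0.05],[0,0,0.05],[0,0,0.05]],"turn":[0,0,0,0]}'
python3 -m crank '{"travel":[[0,0,0.03],[0,0,0.05],[0,0,0.05],[0,0,0.05]],"turn":[0,0,0,0]}'
```

```text
clock: 8.63
tcp_pos: [0.6251, -0.084, 0.0808]
orientation: [0.001, 0.942, 0.337, 0.001]
wrist_force: [-5.5, 1.4, 15.4]
finger_gap: -0.0002
clock: 8.97
tcp_pos: [0.6252, -0.084, 0.0806]
orientation: [0.001, 0.942, 0.337, 0.002]
wrist_force: [-9.4, 1.1, 26.6]
finger_gap: -0.0003
```

It stops hard at z ≈ 0.081, about 4 mm above the expected bottom of 0.077. I'll read force against height while backing off, to tell button bottoming from housing contact.

```bash
for i in 1 2 3; do python3 -m crank '{"travel":[[0,0,-0.05],[0,0,-0.05],[0,0,-0.05]],"turn":[0,0,0]}' | grep -E 'pos|force'; done
for i in 1 2 3; do python3 -m crank '{"travel":[[0,0,-0.04],[0,0,-0.04],[0,0,-0.04]],"turn":[0,0,0]}'| grep -E 'pos|force'; done
python3 - <<'E'
from h import *
c=snap('wrist','w5.png'); c=load('w5.png')
for X in [(.6245,-.0845,.083)]: print(proj(c,X))
im=cv2.imread('pics/w5.png')[150:330,180:380];cv2.imwrite('pics/w5z.png',cv2.resize(im,(660,594),interpolation=cv2.INTER_CUBIC))
E
```

```text
tcp_pos: [0.6251, -0.084, 0.0808]
wrist_force: [-5.1, 1.9, 15.8]
tcp_pos: [0.6251, -0.0839, 0.081]
wrist_force: [-2.8, 0.3, 8.7]
tcp_pos: [0.625, -0.0839, 0.0819]
wrist_force: [0.9, -0.1, 2.5]
tcp_pos: [0.625, -0.0839, 0.0833]
wrist_force: [1.3, -0.4, 2.8]
tcp_pos: [0.6249, -0.0839, 0.0849]
wrist_force: [1.6, -0.3, 1.4]
tcp_pos: [0.6245, -0.0839, 0.0864]
wrist_force: [0.9, -0.3, 1.9]
[282.2039345  262.73696345]
```

View pics/w5z.png

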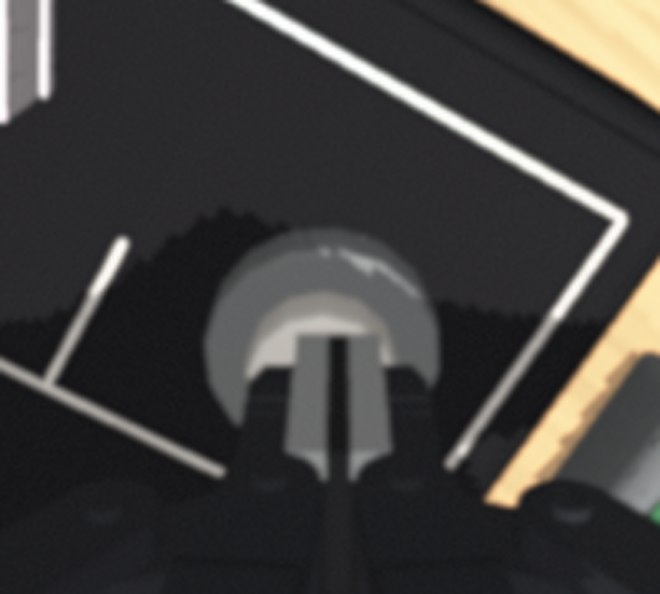

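```bash
cat > f.py <<'E'
from h import *
L=[]
for _ in range(10):
    read_camera('wrist'); s=get_state(); L.append([*s['tcp_pos'][2:],*s['wrist_force']])
print(np.mean(L,0).round(4), np.std(L,0).round(2), s['clock'])
E
python3 f.py
python3 -m crank '{"travel":[[0,0,-0.2],[0,0,-0.2],[0,0,-0.2]],"turn":[0,0,0]}' >/dev/null; python3 f.py
python3 -m crank '{"travel":[[0,0,0.1],[0,0,0.26],[0,0,0.26]],"turn":[0,0,0]}' >/dev/null; python3 f.py
python3 -m crank '{"travel":[[0,0,0.03],[0,0,0.06],[0,0,0.06]],"turn":[0,0,0]}' >/dev/null; python3 f.py
```

```text
[ 0.0864  0.9821 -0.3134  1.0267] [0.   0.66 0.3  0.4 ] 11.0167
[ 0.0944 -0.2348  0.0642 -0.1326] [0.   0.41 0.37 0.21] 11.7667
[ 0.0842  0.4979 -0.1108  2.5286] [0.   0.61 0.37 0.38] 12.5167
[ 0.0818  0.5785 -0.3504  3.4812] [0.   0.38 0.43 0.44] 13.2667
```

Force rises linearly: 0 N at z=0.094, 1.0 at 0.0864, 2.5 at 0.0842, 3.5 at 0.0818, then a hard stop at 0.081. That is the button's spring and its end stop, so the button went fully down. I'll press once more to the stop, lift off and check.

```bash
python3 -m crank '{"travel":[[0,0,0.04],[0,0,0.06],[0,0,0.06],[0,0,0.06]],"turn":[0,0,0,0]}'
python3 -m crank '{"travel":[[0,0,-0.3],[0,0,-0.9],[0,0,-1.6],[0,0,-2.4],[0,0,-3.2]],"turn":[0,0,0,0,0]}'
python3 -m crank '{"travel":[[-0.3,-0.8,0],[-0.6,-1.6,0],[-0.9,-2.4,0],[-1.2,-2.9,0],[-1.2,-2.9,0]],"turn":[0,0,0,0,0]}'
python3 - <<'E'
from h import *
c=snap('wrist','w6.png'); c=snap('scene','s6.png')
a=cv2.imread('pics/w6.png'); b=cv2.imread('pics/s6.png')[130:330,150:350]
cv2.imwrite('pics/z6.png',cv2.hconcat([cv2.resize(a,(450,338)),cv2.resize(b,(338,338),interpolation=cv2.INTER_CUBIC)]))
E
```

```text
clock: 13.6
tcp_pos: [0.6249, -0.084, 0.081]
orientation: [0.001, 0.942, 0.337, 0.001]
wrist_force: [-2.6, 0.3, 11.2]
finger_gap: -0.0001
clock: 14.02
tcp_pos: [0.6232, -0.0834, 0.207]
orientation: [-0.001, 0.942, 0.337, -0.002]
wrist_force: [1.7, 0.4, -0.0]
finger_gap: -0.0002
clock: 14.43
tcp_pos: [0.5084, -0.0223, 0.2064]
orientation: [-0.002, 0.941, 0.338, -0.003]
wrist_force: [-0.3, 0.0, -0.5]
finger_gap: 0.0005
```

View pics/z6.png

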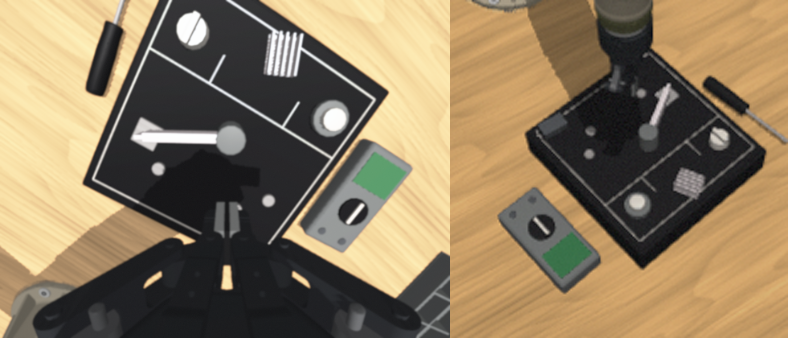

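The arm tip is over the square at left-picture (147,133), the button at (333,118) is up, and nothing loose has moved. The robot is clear of everything, so I'm handing in.

```bash
python3 -c "
from workcell import *
print(get_state()['qvel'].round(3)); print(hand_in())"
```

```text
[-0.01   0.03   0.047 -0.011 -0.001 -0.001]
the job is handed in; nothing more can be done
None
```

I pushed the selector arm round with the closed fingertips onto the square contact, then pressed the button fully down and let it back up. The job is handed in, and the last clock reading before that was 14.4 s of the 42 s allowed.

- **Selector:** I measured the arm's angle at -0.897 rad against -0.883 for the square, so the tip is about 1.5 mm off centre (9 mm allowed). A picture taken after the button press still shows it over the square. I saw only about 1 N at the wrist at the end of each push, against the 18 N limit.
- **Button:** the force rose with depth up to about 3.5 N, then hit a hard stop, which matches the button's spring. I first pressed to 27 N at the wrist, then pressed to the stop once more.
- **Disagreement:** that hard stop was at z ≈ 0.081 m, about 4 mm higher than the 0.077 m the given sizes predict. I took this as an offset in the height reading, not contact with the housing.
- **Loose things:** none looked moved in the last pictures, judged by eye only. Those pictures did not cover the mug or reel and only partly show the parts tray; the robot's path stayed well clear of all three.

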